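# Close the ring-polishing drum

### The arm

A 6-joint arm with a two-finger parallel gripper is mounted at the origin on the work surface. World frame = base frame: x ahead of the robot, y to its left, z up, the work surface at z = 0. Lengths are in m, angles in rad, forces in N, time in s.
With the tool pointing down it reaches from about 0.3 to 0.875 m from the base axis. Payload 6.4 kg.
Tool frame: the origin (TCP) lies midway between the tips of the shut fingers; the grasp point (between the pads) lies 19 mm behind it (arm.pinch_z is the distance from the TCP to the grasp point, in m); z points along the fingers, y is the line along which they close (so a half turn about z gives the same grasp; the last joint's range is limited). The gripper opens to 88 mm and grips with 3 to 60 N. Pads are 18 mm wide; open, the fingers measure 123 mm over their backs; the gripper's body (75 mm by 187 mm) begins 45 mm behind the grasp point.
Start: joints at [0.951, 0.181, 1.607, -0, 1.354, -0.206], TCP at [0.231, 0.526, 0.239] pointing down, gripper open.
Joint ranges: [-2.99, 2.99], [-0.89, 2.07], [0.3, 2.58], [-1.14, 4.28], [0, 2.63], [-3.12, 3.12]. Speed limits (rad/s): [2.57, 2.57, 3.01, 3.14, 3.14, 3.14].

### API

Orientations are given as a unit quaternion [w, x, y, z].
In Python, from station import arm gives the robot as it stands.
- The arm moves only by the tool move_arm, never from a script. Its arguments are lists of equal length, an entry for each row: "fingers": the closure in counts, from 0 (fully open) to 255 (shut); "offset": the shift along the world's x, y, z in m, a list of three; "dr": the turn, a rotation vector about the world's x, y, z in degrees, a list of three. A call has 1 to 12 rows; each row shifts and turns the commanded pose from where the row before left it; what a row does not reach is not made up. A row lasts 1/8 s, in which the tool goes at most 62.5 mm and 10.7 degrees, less where a joint would pass 70% of its speed; a pose out of reach is approached as far as the arm can. A call is refused whole if a number of a shift passes 0.0625 or a number of a turn 10.7, either way. A call with a gripper value outside its range is refused whole. The fingers move at their own pace and stop on an object; "force" is the grip in N (left out, the last holds). Time passes only in rows, so rows that do not move let the fingers close. It gives the time, the measured TCP pose, the force, the opening and the grip force at its end, in the units of the state.
- arm.sense(): the state, without advancing time (a new reading comes with each control period).
- arm.grab_frame(name): name is "scene" or "top" or "wrist"; returns the picture (400x640x3 uint8, red, green, blue); there is no depth.
- arm.camera_params(name): a dict with "vertical_fov" (degrees; the focal length in pixels is half the picture's height over the tangent of half this angle, whatever the lens; pixels are square), "cx", "cy" (the principal point, pixels), "k1" (the pictures are not rectified: a ray, as slopes to the right and down, at radius r is drawn at 1 + k1 r^2 times it, then the intrinsics apply), "rvec" (rotation vector, rad) and "tvec" (3), from world to camera coordinates, as OpenCV has them. Camera axes: x right, y down, z forward; pixel columns grow to the right and rows downward; lengths in m; the calibration is good to about 2 mm. A picture is of the moment at which its call begins: read the wrist's pose just before it. camera_params takes no time and is no camera call; for the wrist camera it gives the pose at the moment of the call.
- arm.hand_in(): hands the job in; it is judged then, once.
The state is a dict: "time": time; "q": joint angles; "joint_velocities": joint speeds; "joint_efforts": joint torques, N m; "eef_pos": TCP position; "ee_rot": TCP orientation; "ft_force": force on the tool from outside, world axes, zero at the start; "wrist_torque": the same for the moment, N m; "finger_gap": finger opening in m; "finger_force": force on a finger pad.
Only numpy, scipy, OpenCV 4.12 (cv2) and the standard library are available. Lean on these libraries where they do the work, as an engineer would, in place of code of your own. Each camera call takes 0.05 s, during which the arm holds its last target. There are 200 camera calls.

### The job

The lid of the wide polishing drum is lying skewed on its rim. Turn the lid by its bar handle, without lifting it off the drum, until its two lugs drop into the two notches of the rim, and leave it seated fully home. Leave the narrow tin with the round knob where it stands.

Things in the scene. Friction and masses are not known exactly. Their poses are not given: they have to be found in the camera images.
- lid: Round aluminium lid, disc 98 mm across, 5 mm thick, 0.2-0.33 kg, loose. Origin: centre of disc's underside, z up. Two lugs (10 mm wide, reaching 9 mm below the underside) stick out at +x and -x to 59 mm from the axis. An 83 mm plug, 16 mm long, centres it in the drum. Starts lugs on the rim, 9 mm above home, 25-70 degrees counterclockwise (from above) of the notches; lugs over notches, it drops.
- lid_handle (a point): Centre of the lid's straight wooden bar handle, 31 mm above the lid's origin, axes as the lid's. Bar along the lid's x (in line with the lugs), 66 mm long, 16 mm wide along y (fingers close along y), 16 mm high; free space of 18 mm between its underside and the disc, with posts (12 mm wide) 19 to 29 mm either side of the centre.
- drum: Wide aluminium drum, 100 mm across, 90 mm high, 6 mm wall, on a dark foot 116 mm across, screwed down. Origin: centre of its underside, z up. Two rim notches 28 mm wide, 10 mm deep at its +x and -x sides. Lid home: lid origin 90 mm above drum origin, lid x along drum x, either way round, about 10 degrees of play each way.
- tin: Narrow closed aluminium tin, a bystander: 72 mm across, 144 mm high with its round wooden knob, loose, 0.8 kg. Origin: centre of its underside. To be left alone.
There are look-alikes about, which are no part of the job. Leave any orange look-alike of the lid alone.

How it is judged:
At the end, for the whole second after the job is handed in: The lid is at rest on the drum, home to within 3 mm in height and 10 mm sideways, level within 3 degrees, its lugs in the notches (within 15 degrees, either way round); the tin is within 30 mm of where it stood (z of lid in the frame of drum below 0.093 m and horizontal distance between lid and drum below 0.01 m and angle between the x axis of lid and the x axis of drum, either way round below 0.26 rad and angle between lid's own z axis and vertical below 0.05 rad and linear speed of lid below 0.02 m/s and distance of tin from where it was at the start of the episode below 0.03 m); the robot touches nothing.
It fails at once if the lid is lifted off the drum (more than 30 mm above home) (z of lid in the frame of drum above 0.12 m).
It fails at once if the tin is knocked over or pushed away (angle between tin's own z axis and vertical above 0.5 rad or distance of tin from where it was at the start of the episode above 0.03 m).
It also fails if it takes over 29 s, if anything falls off the work surface, if the arm or the gripper's body presses on something with over 40 N, if the wrist force passes 120 N, or if a joint passes its speed limit or range.

## Working session

There is one attempt and no reset: what is moved stays moved. The work goes in short steps, Python scripts to look and compute and a tool call to move; the robot and the scene stay as the last step left them, time stands still between calls to the robot, and variables do not carry over. Pictures are saved under pics/ and viewed, at most 10 in all, crops included, and the job is handed in when it is done.

Besides the shell and the picture viewer there is one more tool, called after "Emit:" as name(argument=value, ...) on one line, values as JSON. move_arm: Moves the arm, as the interface text tells. Its arguments: {"type":"object","properties":{"fingers":{"type":"array"},"offset":{"type":"array"},"dr":{"type":"array"},"force":{"type":"number"}},"required":["fingers","offset","dr"]}

```bash
mkdir -p pics
cat > h.py <<'E'
import numpy as np, cv2
from station import arm
def cast(p,u,v,z):
    f=200/np.tan(np.radians(p["vertical_fov"])/2)
    K=np.array([[f,0,p["cx"]],[0,f,p["cy"]],[0,0,1.]])
    x=cv2.undistortPointsIter if 0 else None
    d=np.array([(u-p["cx"])/f,(v-p["cy"])/f]); s=d.copy()
    for _ in range(30): s=d/(1+p["k1"]*(s@s))
    R=cv2.Rodrigues(np.array(p["rvec"],float))[0]; t=np.array(p["tvec"],float).ravel()
    c=-R.T@t; r=R.T@np.array([s[0],s[1],1])
    return c+r*(z-c[2])/r[2]
E
python3 - <<'E'
from h import *
print(arm.sense())
a=arm.grab_frame("top");b=arm.grab_frame("scene")
cv2.imwrite("pics/top.png",a[:,:,::-1]);cv2.imwrite("pics/scene.png",b[:,:,::-1])
for n in("top","scene","wrist"):print(arm.camera_params(n))
E
```

```text
{'time': 0.0, 'q': array([ 9.50727332e-01,  1.81541743e-01,  1.60797432e+00, -9.69510716e-06,
        1.35380199e+00, -2.06298238e-01]), 'joint_velocities': array([ 1.10497992e-03, -1.92667748e-03, -1.40470069e-03, -1.19382551e-04,
       -8.08446640e-05, -2.47840215e-04]), 'joint_efforts': array([ 2.89321950e-03, -4.33855283e+01, -3.41860914e+01,  7.06049823e-02,
        3.80892539e-02, -1.05035751e-04]), 'eef_pos': array([0.2308617 , 0.52604669, 0.23782603]), 'ee_rot': array([-3.42061534e-04,  2.05411596e-01,  9.78675295e-01, -7.91999054e-04]), 'ft_force': array([-0.08266581, -0.14036377, -0.43115142]), 'wrist_torque': array([ 0.03048621,  0.01340033, -0.06213542]), 'finger_force': 0.0, 'finger_gap': 0.08825479450492571}
{'vertical_fov': 57.7361297846059, 'cx': 320.03124000541663, 'cy': 201.22332915890854, 'k1': -0.0076148196621070325, 'rvec': array([ 2.17705448, -2.11630988,  0.1476779 ]), 'tvec': array([-0.0814803 ,  0.53669937,  0.83488598])}
{'vertical_fov': 52.01801770456845, 'cx': 314.5446783925811, 'cy': 197.9908973878929, 'k1': -0.058081287951335554, 'rvec': array([ 2.06016005,  1.44440719, -0.50725573]), 'tvec': array([-0.15469314, -0.33365858,  1.26680617])}
{'vertical_fov': 69.8595470686651, 'cx': 320.30190595437506, 'cy': 195.7271051110736, 'k1': -0.010903153151872453, 'rvec': array([-2.3897816 , -1.56271222, -0.25449282]), 'tvec': array([-0.57413509, -0.04505135,  0.39205234])}
```

View pics/top.png

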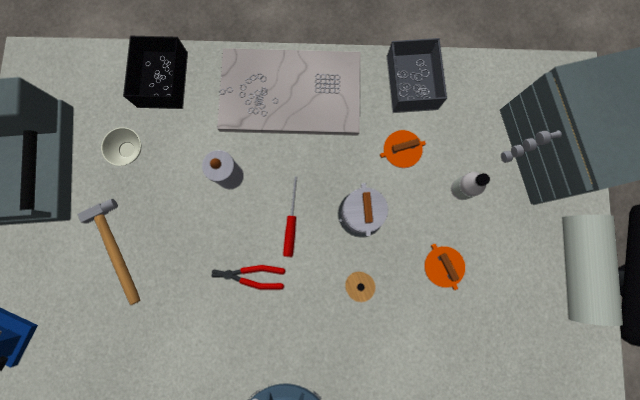

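View pics/scene.png

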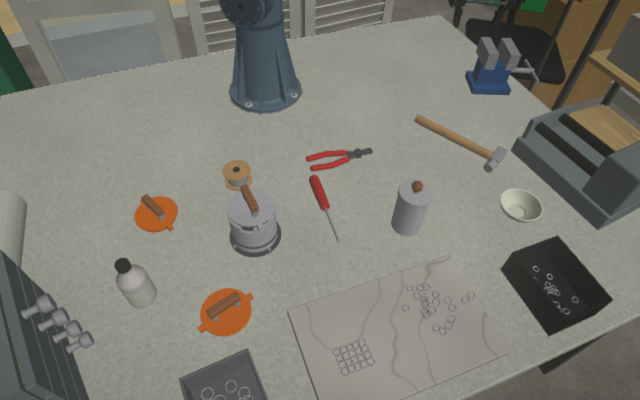

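Candidates in top view: silver lid with bar (367,208) on the wide drum; orange lids (404,149) and (445,267); the tin with a round knob (218,167); cork disc (360,287). The silver one with the bar and dark foot fits the description, so I'll check it in a close crop.

Run:
```python
from h import *
a=cv2.imread("pics/top.png");b=cv2.imread("pics/scene.png")
f=lambda i,x,y:cv2.resize(i[y:y+70,x:x+70],(395,395),interpolation=cv2.INTER_CUBIC)
cv2.imwrite("pics/crop.png",np.hstack([f(a,330,175),f(b,218,182)]))
p=arm.camera_params("top")
m=cv2.inRange(cv2.cvtColor(a,cv2.COLOR_BGR2HSV),(3,90,40),(18,255,200)); m2=np.zeros_like(m);m2[185:235,340:395]=m[185:235,340:395]
c=max(cv2.findContours(m2,0,1)[0],key=cv2.contourArea)
(r,wh,an)=cv2.minAreaRect(c);print(r,wh,an,cv2.contourArea(c))
B=cv2.boxPoints((r,wh,an));W=np.array([cast(p,*q,.138) for q in B]);print(W,W.mean(0))
print(cast(p,364,188,.097),cast(p,369,234,.097))
print(cast(p,218,165,.144))
```

```text
(367.1980285644531, 206.98020935058594) (30.448139190673828, 7.363275527954102) 84.2894058227539 191.0
[[ 0.54656906 -0.15581439  0.138     ]
 [ 0.54859542 -0.17142894  0.138     ]
 [ 0.48397036 -0.17842462  0.138     ]
 [ 0.48198681 -0.16299084  0.138     ]] [ 0.51528041 -0.1671647   0.138     ]
[ 0.56326242 -0.16471361  0.097     ] [ 0.46025149 -0.1769538   0.097     ]
[0.59593388 0.15388954 0.144     ]
```

View pics/crop.png

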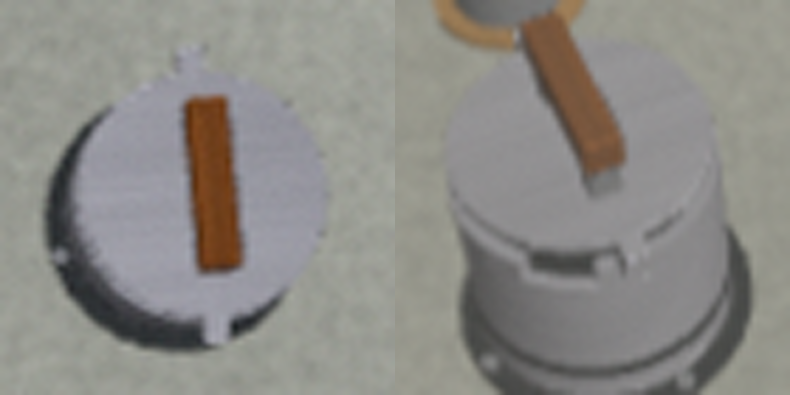

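The crop confirms it: a silver lid with a bar and lugs at top-view (364,188) and (368,233). In the scene view the notch is just clockwise of the near lug. Moving above it.

Emit:
move_arm(fingers=[0,0,0,0,0,0,0,0,0,0,0,0], offset=[[0.0235,-0.0578,0],[0.0235,-0.0578,0],[0.0235,-0.0578,0],[0.0235,-0.0578,0],[0.0235,-0.0578,0],[0.0235,-0.0578,0],[0.0235,-0.0578,0],[0.0235,-0.0578,0],[0.0235,-0.0578,0],[0.0235,-0.0578,0],[0.0235,-0.0578,0],[0.0235,-0.0578,0]], dr=[[0,0,2.5],[0,0,2.5],[0,0,2.5],[0,0,2.5],[0,0,2.5],[0,0,2.5],[0,0,2.5],[0,0,2.5],[0,0,2.5],[0,0,2.5],[0,0,2.5],[0,0,2.5]], force=15)

```text
time: 1.6
eef_pos: [0.5135, -0.1691, 0.2384]
ee_rot: [-0.0, -0.055, 0.998, 0.0]
ft_force: [0.6, 0.0, 0.7]
finger_gap: 0.088
finger_force: 0.0
```

Emit:
move_arm(fingers=[0,0], offset=[[0,0,0],[0,0,0]], dr=[[0,0,0],[0,0,0]])

```text
time: 1.85
eef_pos: [0.5125, -0.1666, 0.2379]
ee_rot: [-0.001, -0.054, 0.999, 0.001]
ft_force: [0.0, 0.9, 0.7]
finger_gap: 0.0885
finger_force: 0.0
```

Run:
```python
from h import *
from scipy.spatial.transform import Rotation as R
p=arm.camera_params("wrist");s=arm.sense();a=arm.grab_frame("wrist")[:,:,::-1].copy()
cv2.imwrite("pics/w1.png",a)
Q=R.from_quat(s["ee_rot"],scalar_first=True).as_matrix();y=Q[:,1]
print(s["eef_pos"],s["q"],"tool z",Q[:,2],"y yaw",np.degrees(np.arctan2(y[1],y[0])))
m=cv2.inRange(cv2.cvtColor(a,cv2.COLOR_BGR2HSV),(3,90,40),(18,255,200))
for c in cv2.findContours(m,0,1)[0]:
  if cv2.contourArea(c)<300: continue
  r=cv2.minAreaRect(c);W=np.array([cast(p,*q,.138) for q in cv2.boxPoints(r)])
  e=[W[1]-W[0],W[2]-W[1]];e=max(e,key=np.linalg.norm)
  print(r,W.mean(0),np.linalg.norm(e),np.degrees(np.arctan2(e[1],e[0])))
q=arm.camera_params("scene")
for u in(528,610,640):
  w=cast(q,218+u/5.643,182+262/5.643,.088)-[.515,-.167,0];print(w,np.degrees(np.arctan2(w[1],w[0])))
```

```text
[ 0.5125255  -0.16656054  0.23791389] [-5.34795711e-01  1.02390590e-01  1.69710775e+00  3.70013434e-04
  1.34419810e+00 -2.21449254e+00] tool z [-0.00162626  0.00138243 -0.99999772] y yaw 96.23468909377542
((253.884521484375, 274.63494873046875), (38.610862731933594, 58.23773956298828), 15.350136756896973) [ 0.60383191 -0.22362127  0.138     ] 0.06838878434574265 167.8134990284124
((317.0, 197.0), (68.0, 16.0), 90.0) [ 0.51514712 -0.16917179  0.138     ] 0.0654409494676681 6.582451866977442
((337.5, 26.5), (53.0, 63.0), 90.0) [ 0.37651406 -0.1682584   0.138     ] 0.04667184414620425 96.32709320451897
((153.921630859375, 44.99491500854492), (94.25189208984375, 88.80402374267578), 17.744670867919922) [ 0.40515582 -0.30833812  0.138     ] 0.06695115401780381 79.77165116580744
[0.08616063 0.10265335 0.088     ] 49.99205979111559
[0.09600459 0.13022534 0.088     ] 53.60165474814802
[0.09961227 0.14032191 0.088     ] 54.62966945946353
```

View pics/w1.png

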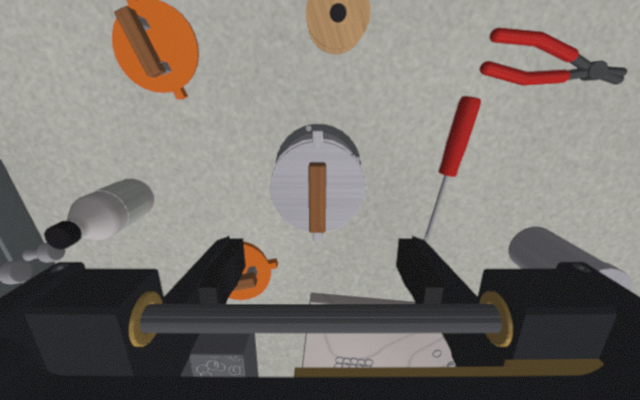

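The wrist view shows the bar at (317,197), aligned with the fingers, and the near lug at (318,137). Bar centre is (0.515,-0.168) with yaw 6.5°. Descending and gripping.

Emit:
move_arm(fingers=[0,0,0,0,255,255,255,255,255,255], offset=[[0.002,-0.0015,-0.04],[0,0,-0.04],[0,0,-0.045],[0,0,0],[0,0,0],[0,0,0],[0,0,0],[0,0,0],[0,0,0],[0,0,0]], dr=[[0,0,0],[0,0,0],[0,0,0],[0,0,0],[0,0,0],[0,0,0],[0,0,0],[0,0,0],[0,0,0],[0,0,0]], force=15)

```text
time: 3.15
eef_pos: [0.5152, -0.1687, 0.1137]
ee_rot: [-0.0, -0.055, 0.998, 0.0]
ft_force: [-0.1, -0.9, -0.3]
finger_gap: 0.0302
finger_force: 0.0
```

Run:
```python
from h import *
q=arm.camera_params("scene")
for u,v in((133,258),(215,262),(240,245)):
  w=cast(q,218+u/5.643,182+v/5.643,.09)-[.515,-.168,0];print(w,np.degrees(np.arctan2(w[1],w[0])))
```

```text
[ 0.03874878 -0.02866709  0.09      ] -36.49474279944694
[ 0.05020191 -0.00162498  0.09      ] -1.853957097442934
[0.04596852 0.00873489 0.09      ] 10.759015023425597
```

Notch spans about -36° to -2°, centre about -19°. The lid needs about 26° clockwise. Finish closing first.

Emit:
move_arm(fingers=[255,255,255,255,255], offset=[[0,0,0],[0,0,0],[0,0,0],[0,0,0],[0,0,0]], dr=[[0,0,0],[0,0,0],[0,0,0],[0,0,0],[0,0,0]])

```text
time: 3.78
eef_pos: [0.5152, -0.1686, 0.1136]
ee_rot: [-0.0, -0.055, 0.998, -0.0]
ft_force: [-0.2, -0.3, -2.0]
finger_gap: 0.0159
finger_force: 15.0
```

Emit:
move_arm(fingers=[255,255,255,255,255,255,255,255,255], offset=[[0,0,0],[0,0,0],[0,0,0],[0,0,0],[0,0,0],[0,0,0],[0,0,0],[0,0,0],[0,0,0]], dr=[[0,0,-4],[0,0,-4],[0,0,-4],[0,0,-4],[0,0,-4],[0,0,-4],[0,0,-2],[0,0,0],[0,0,0]])

```text
time: 4.9
eef_pos: [0.5151, -0.1685, 0.1136]
ee_rot: [-0.0, 0.171, 0.985, 0.0]
ft_force: [-0.3, -0.3, -3.1]
finger_gap: 0.0159
finger_force: 14.9
```

The full lid weight is now on the gripper, so the lugs are over the notches. Lowering.

Emit:
move_arm(fingers=[255,255,255,255,255,255], offset=[[0,0,-0.002],[0,0,-0.002],[0,0,-0.002],[0,0,-0.002],[0,0,-0.0015],[0,0,0]], dr=[[0,0,0],[0,0,0],[0,0,0],[0,0,0],[0,0,0],[0,0,0]])

```text
time: 5.65
eef_pos: [0.5154, -0.1689, 0.1045]
ee_rot: [0.0, 0.171, 0.985, -0.0]
ft_force: [-1.7, -1.1, -0.1]
finger_gap: 0.0157
finger_force: 15.0
```

The hand came down 9.1 mm and the load is off. Releasing and backing off.

Emit:
move_arm(fingers=[0,0,0,0,0,0,0,0,0], offset=[[0,0,0],[0,0,0],[0,0,0],[0,0,0],[0,0,0.02],[0,0,0.04],[0,0,0.06],[0,0,0.02],[0,0,0]], dr=[[0,0,0],[0,0,0],[0,0,0],[0,0,0],[0,0,0],[0,0,0],[0,0,0],[0,0,0],[0,0,0]])

```text
time: 6.78
eef_pos: [0.5162, -0.1691, 0.2462]
ee_rot: [0.002, 0.171, 0.985, -0.001]
ft_force: [-0.4, -0.7, 0.0]
finger_gap: 0.0882
finger_force: 0.0
```

Run:
```python
from h import *
b=arm.grab_frame("scene")[:,:,::-1];w=arm.grab_frame("wrist")[:,:,::-1]
f=lambda i,x,y,n:cv2.resize(i[y:y+n,x:x+n],(395,395),interpolation=cv2.INTER_CUBIC)
cv2.imwrite("pics/end.png",np.hstack([f(b,218,182,70),f(w,240,110,150)]))
```

```text
(no output)
```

View pics/end.png

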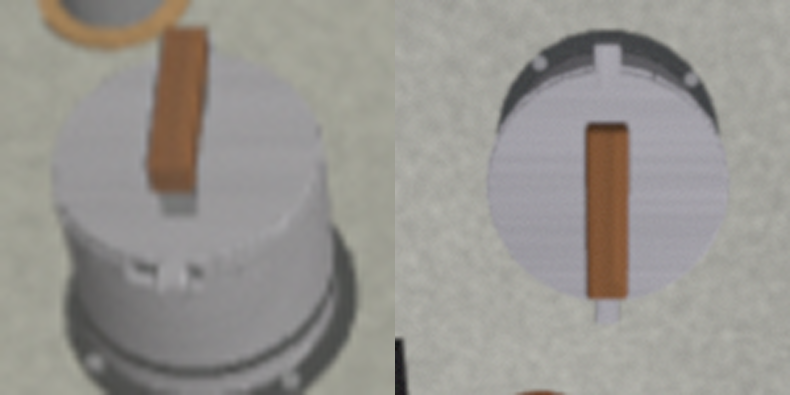

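The lug (crop 172,270) sits centred in the notch, with the lid flush on the rim all round. The gripper is clear, so I'll hand in.

```bash
python3 -c "
from station import arm
print(arm.hand_in())"
```

```text
the job is handed in; nothing more can be done
None
```

I turned the lid about 26° clockwise and lowered it 9 mm until its lugs sat in the notches; the final picture shows it flush on the rim. I never went near the tin, and I handed the job in at about 7 s (no verdict was shown).

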